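# Seat the vaccines in their holders

### The job

Set out the vaccination counter: pick up the two glass vials and the two cardboard cartons one by one and stand each upright, fully down on the floor of the blue holder whose recess matches it in shape and size. Set them down gently, without dropping them or knocking any over, and leave the roll of tape and the swab jar where they are.

Things in the scene. Friction and masses are not known exactly. Their poses are not given: they have to be found in the camera images.
- small_vial: Amber glass vial with a paper label and a crimped aluminium cap, standing upright, loose, the small one: body 28 mm in diameter and straight up to 42 mm, neck above it, cap 20 mm across, 60 mm tall in all, 30 to 65 g; belongs in the small round holder. Origin: centre of its underside; z up.
- large_vial: Amber glass vial with a paper label and a crimped aluminium cap, standing upright, loose, the large one: body 46 mm in diameter and straight up to 64 mm, neck above it, cap 29 mm across, 88 mm tall in all, 110 to 230 g; belongs in the large round holder. Origin: centre of its underside; z up.
- square_carton: Plain brown cardboard carton of ampoules with a white paper band, standing upright, loose, 40 x 40 mm in plan, sides along its x and y axes, 62 mm tall, 60 to 130 g; belongs in the square holder. Origin: centre of its underside; z up.
- oblong_carton: Plain brown cardboard carton of ampoules with a white paper band, standing upright, loose, 64 mm along its x axis, 28 mm along its y axis, 62 mm tall, 70 to 140 g; belongs in the oblong holder. Origin: centre of its underside; z up.
- small_round_holder: Blue plastic block 56 x 56 mm with a round, grey-floored recess 44 mm in diameter: for the small vial. Fixed to the counter, it cannot move; it stands at any place and yaw. Holder 12 mm high, recess floor 4 mm above the counter (recess 8 mm deep), walls 6 mm at the thinnest. Origin: centre of its underside, under the centre of the recess; z up.
- large_round_holder: Blue plastic block 74 x 74 mm with a round, grey-floored recess 62 mm in diameter: for the large vial. Fixed to the counter, it cannot move; it stands at any place and yaw. Holder 12 mm high, recess floor 4 mm above the counter (recess 8 mm deep), walls 6 mm at the thinnest. Origin: centre of its underside, under the centre of the recess; z up.
- square_holder: Blue plastic block 68 x 68 mm with a square, grey-floored recess 56 x 56 mm, sides along its x and y axes: for the square carton. Fixed to the counter, it cannot move; it stands at any place and yaw. Holder 12 mm high, recess floor 4 mm above the counter (recess 8 mm deep), walls 6 mm at the thinnest. Origin: centre of its underside, under the centre of the recess; z up.
- oblong_holder: Blue plastic block 92 mm along its x axis and 56 mm along its y axis, with an oblong, grey-floored recess 80 mm along x and 44 mm along y: for the oblong carton. Fixed to the counter, it cannot move; it stands at any place and yaw. Holder 12 mm high, recess floor 4 mm above the counter (recess 8 mm deep), walls 6 mm at the thinnest. Origin: centre of its underside, under the centre of the recess; z up.
- tape_roll: Bystander: grey roll of tape lying flat, loose, 64 mm outside and 40 mm inside diameter, 25 mm high, among the other things; leave it alone. Origin: centre of its underside.
- swab_jar: Bystander: closed white jar with a steel cap, loose, 64 mm in diameter, 85 mm tall, at the left side of the work area; leave it alone. Origin: centre of its underside.
Mind the look-alikes: they are no part of the job. Leave any purple or red look-alike of the large_vial alone.

How it is judged:
By the outcome, as a careful person would: the job done as asked, in the order asked, and still so for the second after the job is handed in, with the robot touching nothing.
It also fails if it takes over 120 s, if anything falls off the work surface, if the arm or the gripper's body presses on something with over 40 N, if the wrist force passes 120 N, or if a joint passes its speed limit or range.

### The arm

A 6-joint arm with a two-finger parallel gripper is mounted at the origin on the work surface. World frame = base frame: x ahead of the robot, y to its left, z up, the work surface at z = 0. Lengths are in m, angles in rad, forces in N, time in s.
With the tool pointing down it reaches from about 0.35 to 0.975 m from the base axis. Payload 4.9 kg.
Tool frame: the origin (TCP) lies between the finger pads; the fingertips stand 22 mm ahead of it and the grasp point (between the pads) lies 3 mm ahead of it; z points along the fingers, y is the line along which they close (so a half turn about z gives the same grasp; the last joint's range is limited). The gripper opens to 85 mm and grips with 20 to 120 N. Pads are 22 mm wide; open, the fingers measure 114 mm over their backs; the gripper's body (76 mm by 85 mm) begins 54 mm behind the grasp point. The pads swing forward as they close: fully open they stand 13 mm farther back than shut.
Start: joints at [1.145, 0.053, 1.613, -0, 1.476, -0.119], TCP at [0.189, 0.596, 0.253] pointing down, gripper open.
Joint ranges: [-3.01, 3.01], [-1.01, 2.22], [0.06, 2.58], [-1.02, 4.17], [0.09, 2.62], [-3.14, 3.14]. Speed limits (rad/s): [2.57, 2.57, 3.14, 3.14, 3.14, 3.14].

### API

Orientations are given as a unit quaternion [w, x, y, z].
In Python, from plant import state, grab_frame, get_calibration, job_done, recognise, regions_of gives the robot as it stands.
- The arm moves only by the tool apply_moves, never from a script. Its argument "targets" is a list of rows, each an object with "translation": the shift along the tool's x, y, z normalised to -1 to 1, where 1 is 100 mm, a list of three; "twist": the turn about the tool's z normalised to -1 to 1, where 1 is 0.1 rad; "hand": the opening, from 0 (shut) to 1 (fully open). A call has 1 to 8 rows; each row shifts and turns the commanded pose from where the row before left it, along the tool's axes as they then stand; what a row does not reach is not made up. A row lasts 1/10 s, in which the tool goes at most 50 mm and 8.59 degrees, less where a joint would pass 70% of its speed; a pose out of reach is approached as far as the arm can. A call with a number of a shift or a turn outside -1 to 1 is refused whole. A call with a gripper value outside its range is refused whole. The fingers move at their own pace and stop on an object; the grip force is fixed at half the most. Time passes only in rows, so rows that do not move let the fingers close. It gives the time, the measured TCP pose, the force, the opening and the grip force at its end, in the units of the state.
- state(): the state, without advancing time (a new reading comes with each control period).
- grab_frame(name): name is "scene" or "side" or "wrist"; returns the picture (384x512x3 uint8, red, green, blue); there is no depth.
- get_calibration(name): a dict with "camera_matrix" (3x3 intrinsics, pixels), "pose" (4x4, takes a point from camera to world coordinates). Camera axes: x right, y up, looking along -z (the intrinsics and any distortion apply to the point x, -y, -z); pixel columns grow to the right and rows downward; lengths in m; the calibration is good to about 2 mm. A picture is of the moment at which its call begins: read the wrist's pose just before it. get_calibration takes no time and is no camera call; for the wrist camera it gives the pose at the moment of the call.
- job_done(): hands the job in; it is judged then, once.
Trained networks look in the newest picture that a camera, given by its name, has taken for a name from the list of things; names that differ only in an ending like _2 or _b are one class to them, and where a whole thing is asked for, a point or a joint stands for the part that bears it (a point fixed in the world has none). Each returns a list of dicts, best first, with "score" (0 to 1); they miss things now and then, are a little off and sometimes report something else, mostly with a low value. They report only what shows in the picture. A call takes as long as a camera call. They do not tell look-alikes from the thing itself.
- recognise(camera, query): "point" ([x, y, z] in m, in world coordinates, good to about 4 mm: the middle of the surface that is visible of it).
- regions_of(camera, query): "pixels" (384x512 bool, what is visible of it).
The state is a dict: "time": time; "joint_pos": joint angles; "joint_vel": joint speeds; "joint_efforts": joint torques, N m; "tool_pos": TCP position; "tool_rot": TCP orientation; "contact_force": force on the tool from outside, world axes, zero at the start; "ft_torque": the same for the moment, N m; "gripper_width": opening from 0.0 (shut) to 1.0 (fully open); "grasp_force": force on a finger pad.
Only numpy, scipy, OpenCV 4.12 (cv2) and the standard library are available. Lean on these libraries where they do the work, as an engineer would, in place of code of your own. Each camera call takes 0.05 s, during which the arm holds its last target. There are 200 camera calls.

## Working session

There is one attempt and no reset: what is moved stays moved. The work goes in short steps, Python scripts to look and compute and a tool call to move; the robot and the scene stay as the last step left them, time stands still between calls to the robot, and variables do not carry over. Pictures are saved under pics/ and viewed, at most 14 in all, crops included, and the job is handed in when it is done.

Besides the shell and the picture viewer there is one more tool, called after "Emit:" by a JSON object that holds its "op" and its "data". apply_moves: Moves the arm, as the interface text tells. Its arguments: {"type":"object","properties":{"targets":{"type":"array"}},"required":["targets"]}

```bash
ls; mkdir -p pics; python3 - <<'E'
from plant import *
import cv2, numpy as np
for c in ("scene","side"):
    im=grab_frame(c); cv2.imwrite(f"pics/{c}0.png",cv2.cvtColor(im,cv2.COLOR_RGB2BGR))
    k=get_calibration(c); print(c,k["camera_matrix"],np.round(k["pose"],3), [x for x in k if x not in("camera_matrix","pose")])
    for q in "small_vial large_vial square_carton oblong_carton small_round_holder large_round_holder square_holder oblong_holder tape_roll swab_jar".split():
        print(q,[(np.round(r["point"],3).tolist(),round(r["score"],2)) for r in recognise(c,q)])
print(state())
E
```

```text
pics
scene [[349.63480096   0.         258.10961139]
 [  0.         349.63480096 189.90491002]
 [  0.           0.           1.        ]] [[ 0.77  -0.404  0.495  0.975]
 [ 0.638  0.509 -0.578 -0.43 ]
 [-0.019  0.76   0.649  0.63 ]
 [ 0.     0.     0.     1.   ]] []
small_vial [([0.405, -0.259, 0.039], 0.59)]
large_vial [([0.476, 0.224, 0.051], 0.86), ([0.391, 0.269, 0.057], 0.83), ([0.36, 0.363, 0.054], 0.66)]
square_carton [([0.65, 0.186, 0.047], 0.85)]
oblong_carton [([0.62, -0.184, 0.055], 0.86)]
small_round_holder [([0.543, -0.372, 0.005], 0.79), ([0.434, 0.482, 0.057], 0.21)]
large_round_holder [([0.479, -0.118, 0.005], 0.73)]
square_holder [([0.648, 0.006, 0.003], 0.71)]
oblong_holder [([0.572, 0.355, 0.003], 0.96), ([0.548, -0.371, 0.01], 0.17)]
tape_roll [([0.487, 0.084, 0.021], 0.85)]
swab_jar [([0.435, 0.484, 0.054], 0.66)]
side [[447.41960281   0.         251.24398591]
 [  0.         447.41960281 189.27792199]
 [  0.           0.           1.        ]] [[ 0.869  0.319 -0.378 -0.069]
 [-0.494  0.581 -0.646 -0.914]
 [ 0.013  0.749  0.663  1.027]
 [ 0.     0.     0.     1.   
[... 624 characters left out ...]
1, 'joint_pos': array([ 1.14503381e+00,  5.26936249e-02,  1.61289837e+00, -5.00739907e-06,
        1.47599655e+00, -1.19029571e-01]), 'joint_vel': array([-0.00069383,  0.00157121, -0.00090325,  0.00083945, -0.00141027,
        0.00189687]), 'joint_efforts': array([ 1.73239232e-04, -3.93717420e+01, -3.70455551e+01, -1.23936165e-04,
        7.00837827e-04,  2.17986525e-05]), 'tool_pos': array([0.1887273 , 0.59580647, 0.25330851]), 'tool_rot': array([2.95366787e-06, 1.52765715e-01, 9.88262433e-01, 1.30949050e-06]), 'contact_force': array([ 0.26650429,  0.24701039, -0.38314987]), 'ft_torque': array([-0.04307597, -0.04186834,  0.01210872]), 'grasp_force': 0.0, 'gripper_width': 0.9977592771325781}
```

View pics/scene0.png

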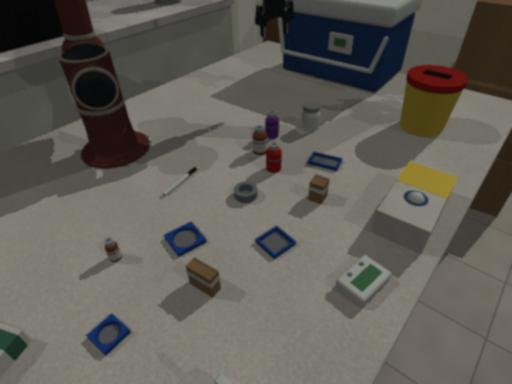

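View pics/side0.png

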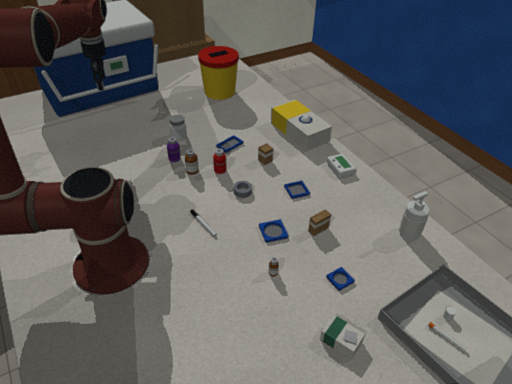

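Scene view: the amber large vial is at (260,140), with a purple look-alike at (272,126) and a red one at (274,158). Only the amber one fits the description. In the side view it's at (191,162), and the jar and tape are nearby. Next I fit the models to the masks and make a confirming crop.

```bash
cat > h.py <<'E'
import numpy as np, cv2
from plant import *
from scipy.optimize import minimize
def proj(c,P):
    k=get_calibration(c) if isinstance(c,str) else c
    T=np.linalg.inv(k["pose"]); p=P@T[:3,:3].T+T[:3,3]
    p=p*[1,-1,-1]; u=p@k["camera_matrix"].T
    return u[:,:2]/u[:,2:]
def box(a,b,h): return np.array([[x,y,z] for x in(-a/2,a/2) for y in(-b/2,b/2) for z in(0,h)])
def cyl(*rz): 
    t=np.linspace(0,2*np.pi,24,endpoint=False)
    return np.vstack([np.c_[r*np.cos(t),r*np.sin(t),0*t+z] for r,z in rz])
M=dict(small_vial=cyl((.014,0),(.014,.042),(.010,.05),(.010,.06)),large_vial=cyl((.023,0),(.023,.064),(.0145,.073),(.0145,.088)),
 square_carton=box(.04,.04,.062),oblong_carton=box(.064,.028,.062),small_round_holder=box(.056,.056,.012),
 large_round_holder=box(.074,.074,.012),square_holder=box(.068,.068,.012),oblong_holder=box(.092,.056,.012),
 tape_roll=cyl((.032,0),(.032,.025)),swab_jar=cyl((.032,0),(.032,.085)))
S=8
def fit(name,obs,xy):
    """obs: list of (calib, mask); silhouette-IoU fit of x,y,yaw"""
    def pose(v):
        c,s=np.cos(v[2]),np.sin(v[2]); P=M[name]
        return np.c_[P[:,0]*c-P[:,1]*s+v[0],P[:,0]*s+P[:,1]*c+v[1],P[:,2]]
    pre=[]
    for k,m in obs:
        ys,xs=np.where(m); o=np.array([xs.min()-12,ys.min()-12]); e=np.array([xs.max()+13,ys.max()+13])
        o=np.maximum(o,0); sub=m[o[1]:e[1],o[0]:e[0]].astype(np.float32)
        big=cv2.resize(sub,None,fx=S,fy=S,interpolation=cv2.INTER_CUBIC)>.5
        pre.append((k,o,big))
    def cost(v):
        t=0
        for k,o,big in pre:
            u=(proj(k,pose(v))-o+.5)*S
            z=np.zeros(big.shape,np.uint8); cv2.fillConvexPoly(z,cv2.convexHull(np.round(u).astype(np.int32)),1)
            z=z>0; t+=1-(z&big).sum()/max(1,(z|big).sum())
        return t/len(pre)
    best=None
    rnd='vial' in name or name in('tape_roll','swab_jar')
    for a in ([0] if rnd else np.arange(0,np.pi if 'oblong' in name else np.pi/2,np.pi/8)):
        r=minimize(cost,[xy[0],xy[1],a],method='Nelder-Mead',options=dict(initial_simplex=[[xy[0],xy[1],a],[xy[0]+.015,xy[1],a],[xy[0],xy[1]+.015,a],[xy[0],xy[1],a+.25]],xatol=1e-4,fatol=1e-4))
        if best is None or r.fun<best.fun: best=r
    return best
E
cat > meas.py <<'E'
from h import *
G=dict(small_vial=(.393,-.261),large_vial=(.383,.264),square_carton=(.642,.189),oblong_carton=(.611,-.188),small_round_holder=(.543,-.37),large_round_holder=(.48,-.121),square_holder=(.649,.006),oblong_holder=(.573,.354),tape_roll=(.482,.082))
K={c:get_calibration(c) for c in("scene","side")}
ims={c:grab_frame(c) for c in K}
for n,g in G.items():
    obs=[]
    for c in K:
        uv=proj(c,np.array([[*g,.03 if 'h' not in n[-6:] else .01]]))[0]
        rs=[r for r in regions_of(c,n) if r["score"]>.3]
        rs=[(np.hypot(*(np.argwhere(r["pixels"]).mean(0)[::-1]-uv)),r) for r in rs if r["pixels"].any()]
        rs.sort(key=lambda t:t[0])
        if rs and rs[0][0]<12: obs.append((K[c],rs[0][1]["pixels"]))
        else: print(n,c,'missing',[round(r[0]) for r in rs])
    out=[]
    for o in [obs]+[[o] for o in obs]:
        if o: r=fit(n,o,g); out.append((np.round(r.x,4).tolist(),round(r.fun,3)))
    print(n,out)
crop=[cv2.resize(ims[c][v-45:v+45,u-55:u+55],None,fx=5,fy=5,interpolation=cv2.INTER_CUBIC) for c,u,v in(("scene",265,145),)]
cv2.imwrite("pics/crop.png",crop[0][:,:,::-1])
E
python3 meas.py
```

```text
small_vial [([0.3934, -0.2539, -0.018], np.float64(0.095)), ([0.3908, -0.2527, 0.0918], np.float64(0.07)), ([0.3927, -0.2555, 0.0913], np.float64(0.064))]
large_vial [([0.3787, 0.2799, 0.0292], np.float64(0.086)), ([0.3753, 0.2841, -0.0769], np.float64(0.059)), ([0.3785, 0.2781, 0.0002], np.float64(0.077))]
square_carton [([0.6413, 0.2042, 0.2457], np.float64(0.081)), ([0.6399, 0.2066, 0.2535], np.float64(0.095)), ([0.6407, 0.2031, 0.1762], np.float64(0.06))]
oblong_carton [([0.6073, -0.1786, 3.2605], np.float64(0.076)), ([0.6047, -0.1771, 0.0883], np.float64(0.037)), ([0.6068, -0.1802, 3.283], np.float64(0.053))]
small_round_holder [([0.5434, -0.3665, 1.6205], np.float64(0.076)), ([0.543, -0.3666, 1.6223], np.float64(0.026)), ([0.5451, -0.3657, 0.0322], np.float64(0.106))]
large_round_holder [([0.4753, -0.1182, 1.3403], np.float64(0.072)), ([0.474, -0.1169, 1.3306], np.float64(0.058)), ([0.476, -0.1203, -0.2506], np.float64(0.043))]
square_holder [([0.6483, 0.0069, 1.3902], np.float64(0.071)), ([0.6482, 0.0079, 1.3954], np.float64(0.054)), ([0.6483, 0.0052, 1.3885], np.float64(0.072))]
oblong_holder [([0.5695, 0.3551, 3.3957], np.float64(0.097)), ([0.5688, 0.3576, 3.3734], np.float64(0.048)), ([0.5708, 0.3533, 3.3957], np.float64(0.103))]
tape_roll [([0.4828, 0.092, 0.0862], np.float64(0.192)), ([0.4819, 0.0932, 0.1368], np.float64(0.14)), ([0.4863, 0.0901, 0.0782], np.float64(0.241))]
```

View pics/crop.png

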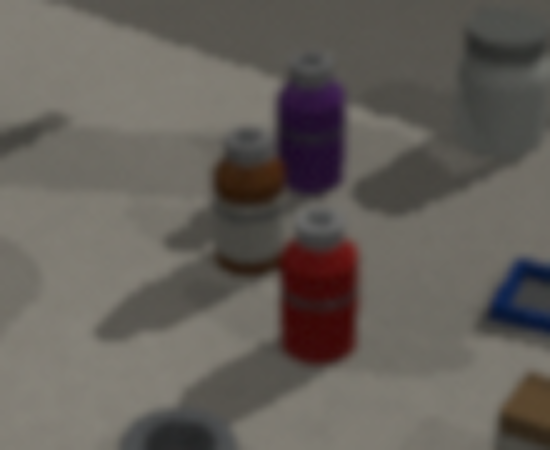

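The crop confirms it: the amber vial with the paper label at crop (248,200) is the target, and the purple and red ones are the decoys. Next is a row planner.

```bash
cat > pl.py <<'E'
import sys, numpy as np
from plant import state
from scipy.spatial.transform import Rotation as R
def plan(*wps,step=45):
    """wps: (x,y,z,psi|None[,step]) -> rows; turn happens first in each leg, in place"""
    s=state(); p=np.array(s["tool_pos"]); w,x,y,z=s["tool_rot"]; A=R.from_quat([x,y,z,w]).as_matrix()
    psi=np.arctan2(A[1,1],A[0,1]); print("t",round(s["time"],1),"at",np.round(p,4),"psi",round(psi,3),"tilt",np.round(A[2],3),"F",np.round(s["contact_force"],1))
    for wp in wps:
        st=wp[4] if len(wp)>4 else step
        if wp[3] is not None:
            d=-(wp[3]-psi); n=int(np.ceil(abs(d)/.1-1e-6))
            if n: print(f"  twist {d/n*10:.2f} x{n}")
            psi=wp[3]
        ax=np.array([[np.sin(psi),-np.cos(psi),0],[np.cos(psi),np.sin(psi),0],[0,0,-1]])
        v=ax@(np.array(wp[:3])-p)*1000; n=max(1,int(np.ceil(np.linalg.norm(v)/st)))
        print("  move",np.round(v/100/n,3).tolist(),f"x{n}"); p=np.array(wp[:3])
E
python3 - <<'E'
from pl import *
plan((.45,.2,.25,None),(.393,-.2545,.2,None),(.393,-.2545,.09,None),(.393,-.2545,.036,None,20))
E
```

```text
t 2.1 at [0.1887 0.5958 0.2533] psi 1.264 tilt [-0. -0. -1.] F [ 0.4 -0.1  0.1]
  move [0.335, -0.271, 0.003] x11
  move [0.075, -0.41, 0.045] x11
  move [0.0, 0.0, 0.367] x3
  move [0.0, 0.0, 0.18] x3
```

```bash
sed -i 's/\[np.sin(psi),-np.cos(psi),0\],\[np.cos/[-np.sin(psi),np.cos(psi),0],[np.cos/' pl.py; grep -n "ax=" pl.py
```

```text
14:        ax=np.array([[-np.sin(psi),np.cos(psi),0],[np.cos(psi),np.sin(psi),0],[0,0,-1]])
```

Emit:
{"op": "apply_moves", "data": {"targets": [{"translation": [-0.335,-0.271,0.003],"twist": 0,"hand": 1},{"translation": [-0.335,-0.271,0.003],"twist": 0,"hand": 1},{"translation": [-0.335,-0.271,0.003],"twist": 0,"hand": 1},{"translation": [-0.335,-0.271,0.003],"twist": 0,"hand": 1},{"translation": [-0.335,-0.271,0.003],"twist": 0,"hand": 1},{"translation": [-0.335,-0.271,0.003],"twist": 0,"hand": 1},{"translation": [-0.335,-0.271,0.003],"twist": 0,"hand": 1},{"translation": [-0.335,-0.271,0.003],"twist": 0,"hand": 1}]}}

```text
time: 2.9
tool_pos: [0.3795, 0.3067, 0.2512]
tool_rot: [0.0, 0.153, 0.988, 0.0]
contact_force: [0.1, 0.2, 0.3]
gripper_width: 0.999
grasp_force: 0.0
```

```bash
python3 - <<'E'
from h import *
from pl import plan
k=get_calibration("wrist"); im=grab_frame("wrist"); cv2.imwrite("pics/w1.png",im[:,:,::-1])
print(np.round(k["pose"],3).tolist(),k["camera_matrix"][0])
for r in regions_of("wrist","large_vial"):
    m=r["pixels"]; ys,xs=np.where(m); f=fit("large_vial",[(k,m)],(.378,.28)); print(r["score"],xs.min(),xs.max(),ys.min(),ys.max(),np.median(im[m],0),f.x,f.fun)
plan((.378,.280,.15,.7),(.378,.280,.048,None,20))
E
```

```text
[[0.303, -0.905, -0.298, 0.304], [0.953, 0.288, 0.094, 0.331], [0.001, -0.313, 0.95, 0.372], [0.0, 0.0, 0.0, 1.0]] [303.03312837   0.         254.2864019 ]
0.94 207 251 149 200 [101.   79.5  74. ] [0.37875367 0.27858476 0.18562519] 0.04001328948937688
0.66 198 240 222 285 [116.   19.   17.5] [0.378 0.28  0.   ] 1.0
0.61 285 335 100 147 [82. 48. 99.] [0.378 0.28  0.   ] 1.0
t 3.0 at [0.3809 0.3049 0.2511] psi 1.258 tilt [-0.002 -0.001 -1.   ] F [-0.2  1.   0.7]
  twist 0.93 x6
  move [-0.057, -0.061, 0.337] x3
  move [0.0, 0.0, 0.17] x6
```

View pics/w1.png

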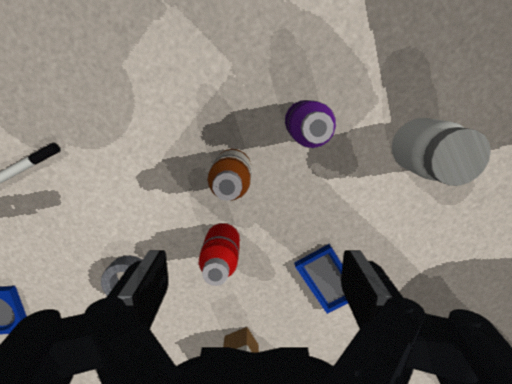

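The wrist view shows amber at (229,175), red at (220,252) and purple at (311,124). Its fit agrees with the earlier one, so I go for the amber vial first.

Emit:
{"op": "apply_moves", "data": {"targets": [{"translation": [0,0,0.16],"twist": 0.93,"hand": 0.78},{"translation": [0,0,0.16],"twist": 0.93,"hand": 0.78},{"translation": [0,0,0.16],"twist": 0.93,"hand": 0.78},{"translation": [0,0,0.16],"twist": 0.93,"hand": 0.78},{"translation": [0,0,0.16],"twist": 0.93,"hand": 0.78},{"translation": [0,0,0.16],"twist": 0.93,"hand": 0.78},{"translation": [-0.085,-0.095,0],"twist": 0,"hand": 0.78},{"translation": [-0.085,-0.095,0],"twist": 0,"hand": 0.78}]}}

```text
time: 3.8
tool_pos: [0.3747, 0.2826, 0.1549]
tool_rot: [-0.0, 0.418, 0.909, -0.0]
contact_force: [0.2, 0.0, 1.2]
gripper_width: 0.78
grasp_force: 0.0
```

```bash
python3 - <<'E'
from pl import plan
plan((.3785,.279,.12,.7),(.3785,.279,.048,None,20))
E
```

```text
t 3.8 at [0.3747 0.2826 0.1549] psi 0.709 tilt [ 0.    -0.001 -1.   ] F [0.2 0.  1.2]
  twist 0.09 x1
  move [-0.052, 0.006, 0.349] x1
  move [0.0, 0.0, 0.18] x4
```

Emit:
{"op": "apply_moves", "data": {"targets": [{"translation": [-0.05,0.0,0.1],"twist": 0,"hand": 0.78},{"translation": [0,0,0.1],"twist": 0,"hand": 0.78},{"translation": [0,0,0.18],"twist": 0,"hand": 0.78},{"translation": [0,0,0.18],"twist": 0,"hand": 0.78},{"translation": [0,0,0.18],"twist": 0,"hand": 0.78},{"translation": [0,0,0.18],"twist": 0,"hand": 0.78},{"translation": [0,0,0.15],"twist": 0,"hand": 0.78},{"translation": [0,0,0],"twist": 0,"hand": 0.78}]}}

```text
time: 4.6
tool_pos: [0.3768, 0.2782, 0.0452]
tool_rot: [-0.002, 0.419, 0.908, -0.002]
contact_force: [-0.3, 0.2, -0.4]
gripper_width: 0.782
grasp_force: 0.0
```

Emit:
{"op": "apply_moves", "data": {"targets": [{"translation": [0,0,0],"twist": 0,"hand": 0.6},{"translation": [0,0,0],"twist": 0,"hand": 0.54},{"translation": [0,0,0],"twist": 0,"hand": 0.5},{"translation": [0,0,0],"twist": 0,"hand": 0.45},{"translation": [0,0,0],"twist": 0,"hand": 0.4},{"translation": [0,0,0],"twist": 0,"hand": 0.3},{"translation": [0,0,0],"twist": 0,"hand": 0.2}]}}

```text
time: 5.3
tool_pos: [0.3795, 0.2796, 0.0491]
tool_rot: [0.001, 0.419, 0.908, 0.001]
contact_force: [-0.7, -0.8, 5.9]
gripper_width: 0.52
grasp_force: 61.8
```

Emit:
{"op": "apply_moves", "data": {"targets": [{"translation": [0,0,-0.05],"twist": 0,"hand": 0},{"translation": [0,0,-0.15],"twist": 0,"hand": 0},{"translation": [0,0,-0.25],"twist": 0,"hand": 0},{"translation": [0,0,-0.3],"twist": 0,"hand": 0},{"translation": [0,0,-0.3],"twist": 0,"hand": 0},{"translation": [0,0,-0.25],"twist": 0,"hand": 0},{"translation": [0,0,-0.1],"twist": 0,"hand": 0},{"translation": [0,0,0],"twist": 0,"hand": 0}]}}

```text
time: 6.1
tool_pos: [0.3791, 0.2794, 0.189]
tool_rot: [0.001, 0.419, 0.908, 0.001]
contact_force: [-0.0, 0.7, -1.5]
gripper_width: 0.522
grasp_force: 61.4
```

```bash
python3 - <<'E'
from pl import plan
plan((.4752,-.1185,.185,None,35),(.4752,-.1185,.08,None,25),(.4752,-.1185,.054,None,10))
E
```

```text
t 6.1 at [0.3791 0.2794 0.189 ] psi 0.706 tilt [-0.001  0.002 -1.   ] F [-0.   0.7 -1.5]
  move [-0.304, -0.154, 0.003] x12
  move [0.0, 0.0, 0.21] x5
  move [0.0, 0.0, 0.087] x3
```

Emit:
{"op": "apply_moves", "data": {"targets": [{"translation": [-0.152,-0.077,0],"twist": 0,"hand": 0},{"translation": [-0.304,-0.154,0],"twist": 0,"hand": 0},{"translation": [-0.304,-0.154,0],"twist": 0,"hand": 0},{"translation": [-0.304,-0.154,0],"twist": 0,"hand": 0},{"translation": [-0.304,-0.154,0],"twist": 0,"hand": 0},{"translation": [-0.304,-0.154,0],"twist": 0,"hand": 0},{"translation": [-0.304,-0.154,0],"twist": 0,"hand": 0},{"translation": [-0.304,-0.154,0],"twist": 0,"hand": 0}]}}

```text
time: 6.9
tool_pos: [0.4374, 0.0294, 0.1853]
tool_rot: [-0.002, 0.419, 0.908, -0.001]
contact_force: [0.6, 0.8, -1.0]
gripper_width: 0.52
grasp_force: 61.4
```

Emit:
{"op": "apply_moves", "data": {"targets": [{"translation": [-0.304,-0.154,0],"twist": 0,"hand": 0},{"translation": [-0.304,-0.154,0],"twist": 0,"hand": 0},{"translation": [-0.304,-0.154,0],"twist": 0,"hand": 0},{"translation": [-0.304,-0.154,0],"twist": 0,"hand": 0},{"translation": [-0.152,-0.077,0],"twist": 0,"hand": 0},{"translation": [0,0,0],"twist": 0,"hand": 0}]}}

```text
time: 7.5
tool_pos: [0.474, -0.1195, 0.1859]
tool_rot: [-0.002, 0.42, 0.907, -0.0]
contact_force: [-0.6, 1.4, -1.9]
gripper_width: 0.522
grasp_force: 61.5
```

```bash
python3 - <<'E'
from h import *
from pl import plan
k=get_calibration("wrist"); grab_frame("wrist")
for r in regions_of("wrist","large_round_holder")[:2]:
    m=r["pixels"]; f=fit("large_round_holder",[(k,m)],(.475,-.118)); print(r["score"],m.sum(),np.argwhere(m).max(0),f.x,f.fun)
plan((.4752,-.1185,.085,None,30),(.4752,-.1185,.055,None,10))
E
```

```text
0.62 4463 [204 306] [ 0.47731753 -0.12017296  1.32987252] 0.14826648335226256
0.31 13102 [351 309] [ 0.52137606 -0.18197718  0.26206101] 0.6577929833795575
t 7.6 at [ 0.4739 -0.1177  0.1864] psi 0.706 tilt [ 0.003 -0.001 -1.   ] F [-0.6 -0.4 -1.3]
  move [-0.004, 0.001, 0.254] x4
  move [0.0, 0.0, 0.075] x4
```

Emit:
{"op": "apply_moves", "data": {"targets": [{"translation": [-0.01,0,0.15],"twist": 0,"hand": 0},{"translation": [0,0,0.25],"twist": 0,"hand": 0},{"translation": [0,0,0.25],"twist": 0,"hand": 0},{"translation": [0,0,0.2],"twist": 0,"hand": 0},{"translation": [0,0,0.15],"twist": 0,"hand": 0},{"translation": [0,0,0.1],"twist": 0,"hand": 0},{"translation": [0,0,0.1],"twist": 0,"hand": 0},{"translation": [0,0,0.05],"twist": 0,"hand": 0}]}}

```text
time: 8.4
tool_pos: [0.4748, -0.1185, 0.0618]
tool_rot: [-0.001, 0.419, 0.908, 0.0]
contact_force: [-0.6, 0.6, -1.6]
gripper_width: 0.524
grasp_force: 61.4
```

Emit:
{"op": "apply_moves", "data": {"targets": [{"translation": [0,0,0.03],"twist": 0,"hand": 0},{"translation": [0,0,0.03],"twist": 0,"hand": 0},{"translation": [0,0,0],"twist": 0,"hand": 0}]}}

```text
time: 8.7
tool_pos: [0.4754, -0.1192, 0.057]
tool_rot: [0.0, 0.419, 0.908, 0.0]
contact_force: [-1.1, 0.2, -2.2]
gripper_width: 0.523
grasp_force: 61.5
```

Emit:
{"op": "apply_moves", "data": {"targets": [{"translation": [0,0,0.015],"twist": 0,"hand": 0},{"translation": [0,0,0.01],"twist": 0,"hand": 0},{"translation": [0,0,0],"twist": 0,"hand": 0}]}}

```text
time: 9.0
tool_pos: [0.4753, -0.1192, 0.0545]
tool_rot: [0.0, 0.419, 0.908, -0.0]
contact_force: [-0.1, 0.3, -1.1]
gripper_width: 0.517
grasp_force: 61.5
```

Emit:
{"op": "apply_moves", "data": {"targets": [{"translation": [0,0,0.01],"twist": 0,"hand": 0},{"translation": [0,0,0],"twist": 0,"hand": 0}]}}

```text
time: 9.2
tool_pos: [0.4752, -0.1191, 0.0533]
tool_rot: [-0.0, 0.419, 0.908, -0.0]
contact_force: [-0.2, 0.6, -1.7]
gripper_width: 0.52
grasp_force: 61.5
```

Emit:
{"op": "apply_moves", "data": {"targets": [{"translation": [0,0,0.01],"twist": 0,"hand": 0},{"translation": [0,0,0],"twist": 0,"hand": 0}]}}

```text
time: 9.4
tool_pos: [0.4754, -0.1192, 0.0531]
tool_rot: [-0.0, 0.419, 0.908, -0.0]
contact_force: [-2.8, 1.5, 3.9]
gripper_width: 0.524
grasp_force: 61.9
```

Contact has registered, so I release and retreat.

Emit:
{"op": "apply_moves", "data": {"targets": [{"translation": [0,0,0],"twist": 0,"hand": 0.55},{"translation": [0,0,0],"twist": 0,"hand": 0.6},{"translation": [0,0,0],"twist": 0,"hand": 0.75},{"translation": [0,0,0],"twist": 0,"hand": 0.85},{"translation": [0,0,-0.1],"twist": 0,"hand": 0.9},{"translation": [0,0,-0.3],"twist": 0,"hand": 0.9},{"translation": [0,0,-0.4],"twist": 0,"hand": 0.9},{"translation": [0,0,-0.4],"twist": 0,"hand": 0.9}]}}

```text
time: 10.2
tool_pos: [0.4748, -0.119, 0.174]
tool_rot: [-0.0, 0.419, 0.908, -0.0]
contact_force: [1.4, -0.7, 0.8]
gripper_width: 0.899
grasp_force: 0.0
```

```bash
python3 - <<'E'
from pl import plan
plan((.393,-.2545,.17,None,40),(.393,-.2545,.037,None,20))
from h import *
im=grab_frame("side"); cv2.imwrite("pics/s2.png",cv2.resize(im[180:300,200:360],None,fx=4,fy=4,interpolation=2)[:,:,::-1])
E
```

```text
t 10.2 at [ 0.4748 -0.119   0.174 ] psi 0.706 tilt [ 0.001 -0.    -1.   ] F [ 1.4 -0.7  0.8]
  move [-0.125, -0.376, 0.01] x4
  move [0.0, 0.0, 0.19] x7
```

View pics/s2.png

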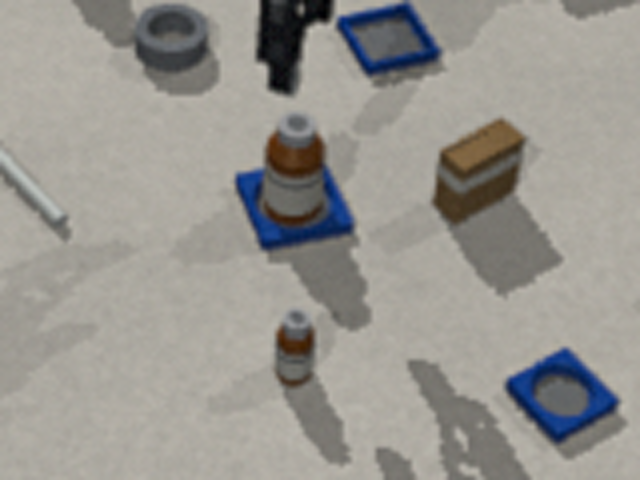

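The large vial stands in its holder at crop (295,175). Next is the small vial at crop (295,350).

Emit:
{"op": "apply_moves", "data": {"targets": [{"translation": [-0.12,-0.376,0],"twist": 0,"hand": 0.65},{"translation": [-0.125,-0.376,0],"twist": 0,"hand": 0.65},{"translation": [-0.125,-0.376,0.01],"twist": 0,"hand": 0.65},{"translation": [-0.125,-0.376,0.01],"twist": 0,"hand": 0.65},{"translation": [0,0,0],"twist": 0,"hand": 0.65},{"translation": [0,0,0],"twist": 0,"hand": 0.65}]}}

```text
time: 10.85
tool_pos: [0.3927, -0.2549, 0.1709]
tool_rot: [0.0, 0.42, 0.908, 0.0]
contact_force: [0.7, 1.1, -0.5]
gripper_width: 0.651
grasp_force: 0.0
```

```bash
python3 - <<'E'
from h import *
from pl import plan
k=get_calibration("wrist"); grab_frame("wrist")
for r in regions_of("wrist","small_vial")[:2]:
    m=r["pixels"]; f=fit("small_vial",[(k,m)],(.393,-.2545)); print(r["score"],m.sum(),f.x,f.fun)
plan((.393,-.2545,.037,None,20))
E
```

```text
0.73 1082 [ 0.39324337 -0.25527989  0.1244896 ] 0.06439646152382761
t 10.9 at [ 0.3933 -0.2538  0.1706] psi 0.707 tilt [-0.  0. -1.] F [0.2 0.8 0.8]
  move [-0.0, -0.001, 0.191] x7
```

Emit:
{"op": "apply_moves", "data": {"targets": [{"translation": [0,0,0.2],"twist": 0,"hand": 0.65},{"translation": [0,0,0.25],"twist": 0,"hand": 0.65},{"translation": [0,0,0.25],"twist": 0,"hand": 0.65},{"translation": [0,0,0.2],"twist": 0,"hand": 0.65},{"translation": [0,0,0.2],"twist": 0,"hand": 0.65},{"translation": [0,0,0.15],"twist": 0,"hand": 0.65},{"translation": [0,0,0.08],"twist": 0,"hand": 0.65},{"translation": [0,0,0],"twist": 0,"hand": 0.6}]}}

```text
time: 11.75
tool_pos: [0.3928, -0.253, 0.0363]
tool_rot: [-0.001, 0.418, 0.908, 0.0]
contact_force: [-0.5, -0.2, -0.3]
gripper_width: 0.597
grasp_force: 0.0
```

Emit:
{"op": "apply_moves", "data": {"targets": [{"translation": [0,0,0],"twist": 0,"hand": 0.5},{"translation": [0,0,0],"twist": 0,"hand": 0.42},{"translation": [0,0,0],"twist": 0,"hand": 0.36},{"translation": [0,0,0],"twist": 0,"hand": 0.32},{"translation": [0,0,0],"twist": 0,"hand": 0.28},{"translation": [0,0,0],"twist": 0,"hand": 0.1},{"translation": [0,0,0],"twist": 0,"hand": 0},{"translation": [0,0,0],"twist": 0,"hand": 0}]}}

```text
time: 12.55
tool_pos: [0.3936, -0.255, 0.0386]
tool_rot: [0.001, 0.419, 0.908, -0.0]
contact_force: [-0.7, 0.0, 5.9]
gripper_width: 0.304
grasp_force: 59.1
```

Emit:
{"op": "apply_moves", "data": {"targets": [{"translation": [0,0,-0.05],"twist": 0,"hand": 0},{"translation": [0,0,-0.15],"twist": 0,"hand": 0},{"translation": [0,0,-0.25],"twist": 0,"hand": 0},{"translation": [0,0,-0.25],"twist": 0,"hand": 0},{"translation": [0,0,-0.2],"twist": 0,"hand": 0},{"translation": [0,0,-0.1],"twist": 0,"hand": 0},{"translation": [0,0,0],"twist": 0,"hand": 0}]}}

```text
time: 13.25
tool_pos: [0.3936, -0.255, 0.1389]
tool_rot: [0.001, 0.419, 0.908, -0.0]
contact_force: [-0.4, -0.2, -0.9]
gripper_width: 0.305
grasp_force: 58.9
```

```bash
python3 - <<'E'
from pl import plan
plan((.5435,-.3665,.138,None,32),(.5435,-.3665,.05,None,20))
E
```

```text
t 13.2 at [ 0.3936 -0.255   0.1389] psi 0.706 tilt [-0.003  0.    -1.   ] F [-0.4 -0.2 -0.9]
  move [-0.304, 0.07, 0.001] x6
  move [0.0, 0.0, 0.176] x5
```

Emit:
{"op": "apply_moves", "data": {"targets": [{"translation": [-0.152,0.035,0],"twist": 0,"hand": 0},{"translation": [-0.304,0.07,0],"twist": 0,"hand": 0},{"translation": [-0.304,0.07,0],"twist": 0,"hand": 0},{"translation": [-0.304,0.07,0],"twist": 0,"hand": 0},{"translation": [-0.304,0.07,0],"twist": 0,"hand": 0},{"translation": [-0.304,0.07,0],"twist": 0,"hand": 0},{"translation": [-0.152,0.035,0],"twist": 0,"hand": 0},{"translation": [0,0,0],"twist": 0,"hand": 0}]}}

```text
time: 14.05
tool_pos: [0.5436, -0.3664, 0.1351]
tool_rot: [-0.001, 0.419, 0.908, 0.0]
contact_force: [-0.6, 0.7, -0.6]
gripper_width: 0.303
grasp_force: 59.0
```

```bash
python3 - <<'E'
from h import *
from pl import plan
k=get_calibration("wrist"); grab_frame("wrist")
for r in regions_of("wrist","small_round_holder")[:2]:
    m=r["pixels"]; f=fit("small_round_holder",[(k,m)],(.5435,-.3665)); print(r["score"],m.sum(),f.x,f.fun)
plan((.5435,-.3665,.05,None,20))
E
```

```text
0.63 3949 [ 0.54628104 -0.36886017  0.04830501] 0.10128910807464087
0.27 5468 [ 0.5435 -0.3665  0.    ] 1.0
t 14.2 at [ 0.5423 -0.3652  0.1354] psi 0.706 tilt [ 0.004 -0.001 -1.   ] F [0.5 0.5 0.2]
  move [-0.004, 0.0, 0.171] x5
```

Emit:
{"op": "apply_moves", "data": {"targets": [{"translation": [-0.01,0,0.15],"twist": 0,"hand": 0},{"translation": [0,0,0.2],"twist": 0,"hand": 0},{"translation": [0,0,0.2],"twist": 0,"hand": 0},{"translation": [0,0,0.15],"twist": 0,"hand": 0},{"translation": [0,0,0.1],"twist": 0,"hand": 0},{"translation": [0,0,0.05],"twist": 0,"hand": 0},{"translation": [0,0,0.03],"twist": 0,"hand": 0},{"translation": [0,0,0],"twist": 0,"hand": 0}]}}

```text
time: 14.95
tool_pos: [0.5441, -0.3669, 0.0497]
tool_rot: [0.0, 0.419, 0.908, -0.0]
contact_force: [0.2, -0.0, -0.4]
gripper_width: 0.304
grasp_force: 59.0
```

Emit:
{"op": "apply_moves", "data": {"targets": [{"translation": [0,0,0.02],"twist": 0,"hand": 0},{"translation": [0,0,0.01],"twist": 0,"hand": 0},{"translation": [0,0,0],"twist": 0,"hand": 0}]}}

```text
time: 15.25
tool_pos: [0.5441, -0.3668, 0.0467]
tool_rot: [0.0, 0.419, 0.908, -0.0]
contact_force: [0.7, 1.0, -0.8]
gripper_width: 0.306
grasp_force: 59.0
```

Emit:
{"op": "apply_moves", "data": {"targets": [{"translation": [0,0,0.01],"twist": 0,"hand": 0},{"translation": [0,0,0],"twist": 0,"hand": 0}]}}

```text
time: 15.45
tool_pos: [0.5439, -0.3667, 0.0454]
tool_rot: [-0.0, 0.419, 0.908, -0.0]
contact_force: [1.0, 0.8, -0.7]
gripper_width: 0.304
grasp_force: 59.0
```

Emit:
{"op": "apply_moves", "data": {"targets": [{"translation": [0,0,0.015],"twist": 0,"hand": 0},{"translation": [0,0,0],"twist": 0,"hand": 0}]}}

```text
time: 15.65
tool_pos: [0.5437, -0.3666, 0.0436]
tool_rot: [-0.0, 0.419, 0.908, 0.0]
contact_force: [-0.2, 0.0, 0.0]
gripper_width: 0.307
grasp_force: 59.0
```

Emit:
{"op": "apply_moves", "data": {"targets": [{"translation": [0,0,0.01],"twist": 0,"hand": 0},{"translation": [0,0,0],"twist": 0,"hand": 0}]}}

```text
time: 15.85
tool_pos: [0.5438, -0.3667, 0.0428]
tool_rot: [-0.0, 0.419, 0.908, 0.0]
contact_force: [0.1, -0.7, -0.6]
gripper_width: 0.302
grasp_force: 59.0
```

Emit:
{"op": "apply_moves", "data": {"targets": [{"translation": [0,0,0.008],"twist": 0,"hand": 0},{"translation": [0,0,0],"twist": 0,"hand": 0}]}}

```text
time: 16.05
tool_pos: [0.544, -0.3668, 0.0427]
tool_rot: [0.0, 0.419, 0.908, -0.0]
contact_force: [-1.4, 0.5, 3.0]
gripper_width: 0.305
grasp_force: 59.4
```

Contact has registered here too. I release, then plan for the square carton.

Emit:
{"op": "apply_moves", "data": {"targets": [{"translation": [0,0,0],"twist": 0,"hand": 0.33},{"translation": [0,0,0],"twist": 0,"hand": 0.4},{"translation": [0,0,0],"twist": 0,"hand": 0.55},{"translation": [0,0,0],"twist": 0,"hand": 0.65},{"translation": [0,0,-0.1],"twist": 0,"hand": 0.7},{"translation": [0,0,-0.3],"twist": 0,"hand": 0.75},{"translation": [0,0,-0.45],"twist": 0,"hand": 0.75},{"translation": [0,0,-0.45],"twist": 0,"hand": 0.75}]}}

```text
time: 16.85
tool_pos: [0.5435, -0.3663, 0.1734]
tool_rot: [-0.001, 0.419, 0.908, 0.0]
contact_force: [0.6, -1.2, -0.1]
gripper_width: 0.747
grasp_force: 0.0
```

```bash
python3 - <<'E'
from pl import plan
plan((.607,-.179,.18,1.69,45))
plan((.6073,-.179,.18,0.71,45),(.6405,.2042,.18,.22,45))
from h import *
im=grab_frame("side"); cv2.imwrite("pics/s3.png",cv2.resize(im[180:300,200:360],None,fx=4,fy=4,interpolation=2)[:,:,::-1])
E
```

```text
t 16.9 at [ 0.5435 -0.3663  0.1734] psi 0.706 tilt [ 0.001 -0.    -1.   ] F [ 0.6 -1.2 -0.1]
  twist -0.98 x10
  move [-0.171, 0.357, -0.013] x5
t 16.9 at [ 0.5435 -0.3663  0.1734] psi 0.706 tilt [ 0.001 -0.    -1.   ] F [ 0.6 -1.2 -0.1]
  twist -0.04 x1
  move [0.201, 0.341, -0.013] x5
  twist 0.98 x5
  move [0.407, 0.129, 0.0] x9
```

View pics/s3.png

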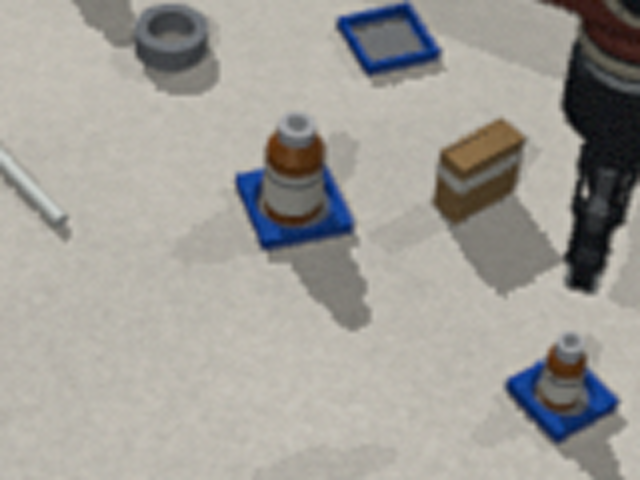

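The small vial stands in its holder at crop (565,380). Next is the oblong carton.

Emit:
{"op": "apply_moves", "data": {"targets": [{"translation": [0.201,0.341,0],"twist": 0,"hand": 0.75},{"translation": [0.201,0.341,0],"twist": 0,"hand": 0.75},{"translation": [0.201,0.341,0],"twist": 0,"hand": 0.75},{"translation": [0.201,0.341,0],"twist": 0,"hand": 0.75},{"translation": [0.201,0.341,0],"twist": 0,"hand": 0.75},{"translation": [0,0,0],"twist": -0.9,"hand": 0.75},{"translation": [0,0,0],"twist": -0.9,"hand": 0.75},{"translation": [0,0,0],"twist": -0.9,"hand": 0.75}]}}

```text
time: 17.7
tool_pos: [0.6087, -0.179, 0.1728]
tool_rot: [0.0, 0.291, 0.957, -0.0]
contact_force: [0.3, -0.7, -0.6]
gripper_width: 0.75
grasp_force: 0.0
```

Emit:
{"op": "apply_moves", "data": {"targets": [{"translation": [0,0,0],"twist": -1,"hand": 0.75},{"translation": [0,0,0],"twist": -1,"hand": 0.75},{"translation": [0,0,0],"twist": -1,"hand": 0.75},{"translation": [0,0,0],"twist": -1,"hand": 0.75},{"translation": [0,0,0],"twist": -1,"hand": 0.75},{"translation": [0,0,0],"twist": -1,"hand": 0.75},{"translation": [0,0,0],"twist": -1,"hand": 0.75},{"translation": [0,0,0],"twist": 0,"hand": 0.75}]}}

```text
time: 18.5
tool_pos: [0.6086, -0.1797, 0.1727]
tool_rot: [0.0, -0.052, 0.999, -0.0]
contact_force: [-0.8, 0.5, -0.6]
gripper_width: 0.749
grasp_force: 0.0
```

```bash
python3 - <<'E'
from h import *
from pl import plan
k=get_calibration("wrist"); im=grab_frame("wrist"); cv2.imwrite("pics/w3.png",im[:,:,::-1])
for r in regions_of("wrist","oblong_carton")[:2]:
    m=r["pixels"]; f=fit("oblong_carton",[(k,m)],(.607,-.179)); print(r["score"],m.sum(),f.x,f.fun)
plan((.607,-.179,.1,1.69))
E
```

```text
0.91 2939 [ 0.60778564 -0.1802387   3.23929922] 0.04018732246590062
t 18.6 at [ 0.6086 -0.1796  0.1726] psi 1.674 tilt [-0.001 -0.    -1.   ] F [ 0.1 -0.3  0.3]
  twist -0.16 x1
  move [0.007, 0.004, 0.363] x2
```

View pics/w3.png

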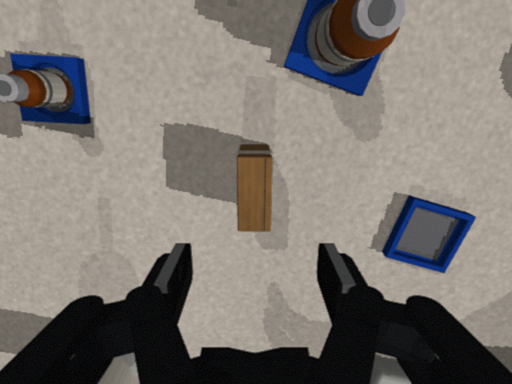

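The wrist view shows the oblong carton centred between the fingers at (254,190), already aligned. I descend and grip.

Emit:
{"op": "apply_moves", "data": {"targets": [{"translation": [0.01,0,0.2],"twist": 0,"hand": 0.65},{"translation": [0,0,0.25],"twist": 0,"hand": 0.65},{"translation": [0,0,0.25],"twist": 0,"hand": 0.65},{"translation": [0,0,0.2],"twist": 0,"hand": 0.65},{"translation": [0,0,0.2],"twist": 0,"hand": 0.65},{"translation": [0,0,0.15],"twist": 0,"hand": 0.65},{"translation": [0,0,0.075],"twist": 0,"hand": 0.65},{"translation": [0,0,0],"twist": 0,"hand": 0.6}]}}

```text
time: 19.4
tool_pos: [0.6068, -0.1794, 0.0385]
tool_rot: [-0.001, -0.052, 0.999, 0.0]
contact_force: [1.9, -0.5, -0.6]
gripper_width: 0.601
grasp_force: 0.0
```

Emit:
{"op": "apply_moves", "data": {"targets": [{"translation": [0,0,0],"twist": 0,"hand": 0.5},{"translation": [0,0,0],"twist": 0,"hand": 0.42},{"translation": [0,0,0],"twist": 0,"hand": 0.36},{"translation": [0,0,0],"twist": 0,"hand": 0.32},{"translation": [0,0,0],"twist": 0,"hand": 0.28},{"translation": [0,0,0],"twist": 0,"hand": 0.1},{"translation": [0,0,0],"twist": 0,"hand": 0},{"translation": [0,0,0],"twist": 0,"hand": 0}]}}

```text
time: 20.2
tool_pos: [0.6083, -0.1801, 0.0409]
tool_rot: [0.001, -0.053, 0.999, -0.0]
contact_force: [-1.0, -0.1, 5.9]
gripper_width: 0.321
grasp_force: 59.6
```

Emit:
{"op": "apply_moves", "data": {"targets": [{"translation": [0,0,-0.05],"twist": 0,"hand": 0},{"translation": [0,0,-0.15],"twist": 0,"hand": 0},{"translation": [0,0,-0.25],"twist": 0,"hand": 0},{"translation": [0,0,-0.3],"twist": 0,"hand": 0},{"translation": [0,0,-0.3],"twist": 0,"hand": 0},{"translation": [0,0,-0.25],"twist": 0,"hand": 0},{"translation": [0,0,-0.1],"twist": 0,"hand": 0},{"translation": [0,0,0],"twist": 0,"hand": 0}]}}

```text
time: 21.0
tool_pos: [0.6083, -0.1801, 0.1819]
tool_rot: [0.002, -0.053, 0.999, -0.001]
contact_force: [-0.2, -0.4, -0.8]
gripper_width: 0.321
grasp_force: 59.0
```

```bash
python3 - <<'E'
from pl import plan
plan((.5695,.355,.18,None,38))
E
```

```text
t 21.0 at [ 0.6083 -0.1801  0.1819] psi 1.676 tilt [-0.003 -0.002 -1.   ] F [-0.2 -0.4 -0.8]
  move [-0.012, 0.357, 0.001] x15
```

Emit:
{"op": "apply_moves", "data": {"targets": [{"translation": [-0.012,0.18,0],"twist": 0,"hand": 0},{"translation": [-0.012,0.357,0],"twist": 0,"hand": 0},{"translation": [-0.012,0.357,0],"twist": 0,"hand": 0},{"translation": [-0.012,0.357,0],"twist": 0,"hand": 0},{"translation": [-0.012,0.357,0],"twist": 0,"hand": 0},{"translation": [-0.012,0.357,0],"twist": 0,"hand": 0},{"translation": [-0.012,0.357,0],"twist": 0,"hand": 0},{"translation": [-0.012,0.357,0],"twist": 0,"hand": 0}]}}

```text
time: 21.8
tool_pos: [0.5868, 0.0901, 0.1769]
tool_rot: [-0.002, -0.053, 0.999, 0.0]
contact_force: [-0.1, -0.1, -1.2]
gripper_width: 0.322
grasp_force: 59.2
```

Emit:
{"op": "apply_moves", "data": {"targets": [{"translation": [-0.012,0.357,0],"twist": 0,"hand": 0},{"translation": [-0.012,0.357,0],"twist": 0,"hand": 0},{"translation": [-0.012,0.357,0],"twist": 0,"hand": 0},{"translation": [-0.012,0.357,0],"twist": 0,"hand": 0},{"translation": [-0.012,0.357,0],"twist": 0,"hand": 0},{"translation": [-0.012,0.2,0],"twist": 0,"hand": 0},{"translation": [0,0,0],"twist": -0.7,"hand": 0},{"translation": [0,0,0],"twist": -0.7,"hand": 0}]}}

```text
time: 22.6
tool_pos: [0.5728, 0.2872, 0.1766]
tool_rot: [-0.002, -0.125, 0.992, -0.0]
contact_force: [0.5, -0.8, -0.6]
gripper_width: 0.324
grasp_force: 59.2
```

Emit:
{"op": "apply_moves", "data": {"targets": [{"translation": [0,0.15,0],"twist": 0,"hand": 0},{"translation": [0,0,0],"twist": 0,"hand": 0}]}}

```text
time: 22.8
tool_pos: [0.5697, 0.3022, 0.1778]
tool_rot: [-0.002, -0.122, 0.992, 0.0]
contact_force: [0.4, -0.6, -0.8]
gripper_width: 0.32
grasp_force: 59.3
```

```bash
python3 - <<'E'
from h import *
from pl import plan
k=get_calibration("wrist"); im=grab_frame("wrist"); cv2.imwrite("pics/w4.png",im[:,:,::-1])
for r in regions_of("wrist","oblong_holder")[:2]:
    m=r["pixels"]; f=fit("oblong_holder",[(k,m)],(.5695,.355)); print(r["score"],m.sum(),f.x,f.fun)
plan((.5695,.355,.055,None,20))
E
```

```text
0.82 4543 [0.57194106 0.35454425 0.27393263] 0.1272072767398179
t 22.9 at [0.5706 0.301  0.1786] psi 1.816 tilt [ 0.002 -0.    -1.   ] F [-0.4  0.2 -2. ]
  move [-0.017, 0.075, 0.177] x7
```

View pics/w4.png

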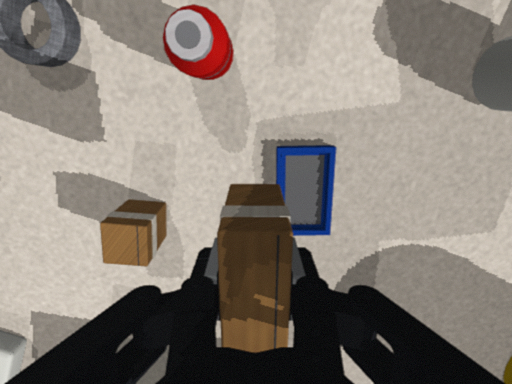

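The holder is at (306,190), parallel to the carton, with about 54 mm still to go.

Emit:
{"op": "apply_moves", "data": {"targets": [{"translation": [-0.04,0.17,0],"twist": -0.1,"hand": 0},{"translation": [-0.05,0.2,0],"twist": 0,"hand": 0},{"translation": [-0.035,0.155,0],"twist": 0,"hand": 0},{"translation": [0,0,0],"twist": 0,"hand": 0},{"translation": [0,0,0],"twist": 0,"hand": 0}]}}

```text
time: 23.4
tool_pos: [0.5704, 0.3551, 0.1795]
tool_rot: [-0.0, -0.128, 0.992, -0.0]
contact_force: [-0.4, -0.6, -0.8]
gripper_width: 0.323
grasp_force: 59.4
```

```bash
python3 - <<'E'
from pl import plan
plan((.570,.355,.055,None,20))
E
```

```text
t 23.4 at [0.5704 0.3551 0.1795] psi 1.827 tilt [ 0. -0. -1.] F [-0.4 -0.6 -0.8]
  move [0.001, -0.0, 0.178] x7
```

Emit:
{"op": "apply_moves", "data": {"targets": [{"translation": [0,0,0.15],"twist": 0,"hand": 0},{"translation": [0,0,0.25],"twist": 0,"hand": 0},{"translation": [0,0,0.25],"twist": 0,"hand": 0},{"translation": [0,0,0.25],"twist": 0,"hand": 0},{"translation": [0,0,0.2],"twist": 0,"hand": 0},{"translation": [0,0,0.1],"twist": 0,"hand": 0},{"translation": [0,0,0.05],"twist": 0,"hand": 0},{"translation": [0,0,0.03],"twist": 0,"hand": 0}]}}

```text
time: 24.2
tool_pos: [0.5708, 0.3542, 0.0515]
tool_rot: [0.0, -0.127, 0.992, 0.0]
contact_force: [1.0, 0.1, -1.1]
gripper_width: 0.32
grasp_force: 59.3
```

Emit:
{"op": "apply_moves", "data": {"targets": [{"translation": [0,0,0.02],"twist": 0,"hand": 0},{"translation": [0,0,0.01],"twist": 0,"hand": 0},{"translation": [0,0,0.01],"twist": 0,"hand": 0},{"translation": [0,0,0],"twist": 0,"hand": 0}]}}

```text
time: 24.6
tool_pos: [0.5708, 0.3546, 0.0481]
tool_rot: [0.0, -0.127, 0.992, 0.0]
contact_force: [-0.8, 0.0, -1.7]
gripper_width: 0.32
grasp_force: 59.3
```

Emit:
{"op": "apply_moves", "data": {"targets": [{"translation": [0,0,0.008],"twist": 0,"hand": 0},{"translation": [0,0,0],"twist": 0,"hand": 0}]}}

```text
time: 24.8
tool_pos: [0.5705, 0.3544, 0.0469]
tool_rot: [0.0, -0.127, 0.992, 0.0]
contact_force: [-0.2, 0.2, -1.7]
gripper_width: 0.323
grasp_force: 59.3
```

Emit:
{"op": "apply_moves", "data": {"targets": [{"translation": [0,0,0.012],"twist": 0,"hand": 0},{"translation": [0,0,0],"twist": 0,"hand": 0}]}}

```text
time: 25.0
tool_pos: [0.5704, 0.3543, 0.0454]
tool_rot: [-0.0, -0.127, 0.992, -0.0]
contact_force: [0.5, 0.4, -1.3]
gripper_width: 0.319
grasp_force: 59.3
```

Emit:
{"op": "apply_moves", "data": {"targets": [{"translation": [0,0,0.008],"twist": 0,"hand": 0},{"translation": [0,0,0],"twist": 0,"hand": 0}]}}

```text
time: 25.2
tool_pos: [0.5706, 0.3544, 0.0449]
tool_rot: [0.0, -0.127, 0.992, 0.0]
contact_force: [-0.4, -1.0, 0.2]
gripper_width: 0.323
grasp_force: 59.5
```

Emit:
{"op": "apply_moves", "data": {"targets": [{"translation": [0,0,0.005],"twist": 0,"hand": 0},{"translation": [0,0,0],"twist": 0,"hand": 0}]}}

```text
time: 25.4
tool_pos: [0.5707, 0.3545, 0.0449]
tool_rot: [0.0, -0.127, 0.992, 0.0]
contact_force: [-2.4, -1.2, 3.9]
gripper_width: 0.322
grasp_force: 59.7
```

Emit:
{"op": "apply_moves", "data": {"targets": [{"translation": [0,0,0],"twist": 0,"hand": 0.35},{"translation": [0,0,0],"twist": 0,"hand": 0.42},{"translation": [0,0,0],"twist": 0,"hand": 0.55},{"translation": [0,0,0],"twist": 0,"hand": 0.65},{"translation": [0,0,-0.1],"twist": 0,"hand": 0.7},{"translation": [0,0,-0.3],"twist": 0,"hand": 0.75},{"translation": [0,0,-0.45],"twist": 0,"hand": 0.75},{"translation": [0,0,-0.45],"twist": 0,"hand": 0.75}]}}

```text
time: 26.2
tool_pos: [0.57, 0.3541, 0.1756]
tool_rot: [-0.001, -0.127, 0.992, -0.0]
contact_force: [1.3, 0.8, 0.7]
gripper_width: 0.748
grasp_force: 0.0
```

```bash
python3 - <<'E'
from pl import plan
plan((.641,.204,.17,1.79,40))
E
```

```text
t 26.2 at [0.57   0.3541 0.1756] psi 1.826 tilt [ 0.001 -0.    -1.   ] F [1.3 0.8 0.7]
  twist 0.36 x1
  move [-0.073, -0.324, 0.011] x5
```

Emit:
{"op": "apply_moves", "data": {"targets": [{"translation": [0,0,0],"twist": 0.36,"hand": 0.8},{"translation": [-0.073,-0.324,0],"twist": 0,"hand": 0.8},{"translation": [-0.073,-0.324,0],"twist": 0,"hand": 0.8},{"translation": [-0.073,-0.324,0],"twist": 0,"hand": 0.8},{"translation": [-0.073,-0.324,0],"twist": 0,"hand": 0.8},{"translation": [-0.073,-0.324,0],"twist": 0,"hand": 0.8},{"translation": [0,0,0],"twist": 0,"hand": 0.8},{"translation": [0,0,0],"twist": 0,"hand": 0.8}]}}

```text
time: 27.0
tool_pos: [0.6417, 0.2037, 0.175]
tool_rot: [0.0, -0.109, 0.994, 0.0]
contact_force: [0.4, 0.4, 0.2]
gripper_width: 0.798
grasp_force: 0.0
```

```bash
python3 - <<'E'
from h import *
from pl import plan
k=get_calibration("wrist"); im=grab_frame("wrist"); cv2.imwrite("pics/w5.png",im[:,:,::-1])
for r in regions_of("wrist","square_carton")[:2]:
    m=r["pixels"]; f=fit("square_carton",[(k,m)],(.641,.204)); print(r["score"],m.sum(),f.x,f.fun)
plan((.641,.204,.041,None,25))
E
```

```text
0.76 2950 [0.64193821 0.2026235  0.16137709] 0.026344698932531885
t 27.1 at [0.6411 0.2049 0.1747] psi 1.791 tilt [-0.  0. -1.] F [-0.2 -0.1 -0.8]
  move [0.001, -0.001, 0.223] x6
```

View pics/w5.png

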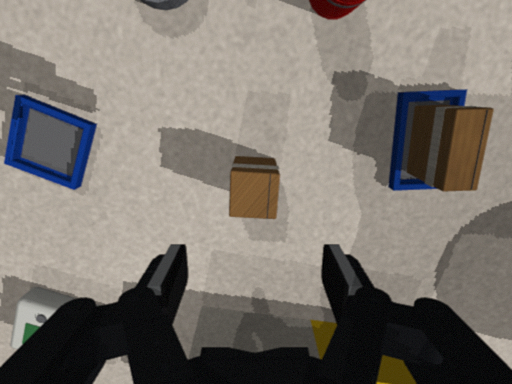

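The oblong carton is in its holder at (440,140). The square carton at (254,190) sits about 0.06 rad off my yaw, so I correct the twist and grip.

Emit:
{"op": "apply_moves", "data": {"targets": [{"translation": [0,-0.01,0.2],"twist": 0.6,"hand": 0.75},{"translation": [0,0,0.25],"twist": 0,"hand": 0.72},{"translation": [0,0,0.25],"twist": 0,"hand": 0.72},{"translation": [0,0,0.2],"twist": 0,"hand": 0.72},{"translation": [0,0,0.2],"twist": 0,"hand": 0.72},{"translation": [0,0,0.15],"twist": 0,"hand": 0.72},{"translation": [0,0,0.09],"twist": 0,"hand": 0.72},{"translation": [0,0,0],"twist": 0,"hand": 0.7}]}}

```text
time: 27.9
tool_pos: [0.6405, 0.2036, 0.0388]
tool_rot: [-0.001, -0.08, 0.997, -0.0]
contact_force: [-0.3, -1.2, -0.0]
gripper_width: 0.7
grasp_force: 0.0
```

Emit:
{"op": "apply_moves", "data": {"targets": [{"translation": [0,0,0],"twist": 0,"hand": 0.6},{"translation": [0,0,0],"twist": 0,"hand": 0.54},{"translation": [0,0,0],"twist": 0,"hand": 0.5},{"translation": [0,0,0],"twist": 0,"hand": 0.46},{"translation": [0,0,0],"twist": 0,"hand": 0.42},{"translation": [0,0,0],"twist": 0,"hand": 0.2},{"translation": [0,0,0],"twist": 0,"hand": 0},{"translation": [0,0,0],"twist": 0,"hand": 0}]}}

```text
time: 28.7
tool_pos: [0.6425, 0.2034, 0.0417]
tool_rot: [0.001, -0.079, 0.997, 0.0]
contact_force: [-1.1, -0.3, 6.1]
gripper_width: 0.462
grasp_force: 60.9
```

Emit:
{"op": "apply_moves", "data": {"targets": [{"translation": [0,0,-0.05],"twist": 0,"hand": 0},{"translation": [0,0,-0.15],"twist": 0,"hand": 0},{"translation": [0,0,-0.25],"twist": 0,"hand": 0},{"translation": [0,0,-0.25],"twist": 0,"hand": 0},{"translation": [0,0,-0.2],"twist": 0,"hand": 0},{"translation": [0,0,-0.1],"twist": 0,"hand": 0},{"translation": [0,0,0],"twist": 0,"hand": 0}]}}

```text
time: 29.4
tool_pos: [0.6426, 0.2034, 0.1427]
tool_rot: [0.002, -0.08, 0.997, 0.0]
contact_force: [1.2, 0.2, -0.9]
gripper_width: 0.456
grasp_force: 60.5
```

```bash
python3 - <<'E'
from pl import plan
plan((.6483,.007,.14,1.39,35))
E
```

```text
t 29.4 at [0.6426 0.2034 0.1427] psi 1.73 tilt [-0.004  0.    -1.   ] F [ 1.2  0.2 -0.9]
  twist 0.85 x4
  move [-0.068, -0.32, 0.005] x6
```

Emit:
{"op": "apply_moves", "data": {"targets": [{"translation": [0,0,0],"twist": 0.85,"hand": 0},{"translation": [0,0,0],"twist": 0.85,"hand": 0},{"translation": [0,0,0],"twist": 0.85,"hand": 0},{"translation": [0,0,0],"twist": 0.85,"hand": 0},{"translation": [-0.034,-0.16,0],"twist": 0,"hand": 0},{"translation": [-0.068,-0.32,0],"twist": 0,"hand": 0},{"translation": [-0.068,-0.32,0],"twist": 0,"hand": 0},{"translation": [-0.068,-0.32,0],"twist": 0,"hand": 0}]}}

```text
time: 30.2
tool_pos: [0.644, 0.0867, 0.139]
tool_rot: [-0.001, 0.089, 0.996, -0.0]
contact_force: [0.8, -0.3, -1.1]
gripper_width: 0.462
grasp_force: 60.5
```

Emit:
{"op": "apply_moves", "data": {"targets": [{"translation": [-0.068,-0.32,0],"twist": 0,"hand": 0},{"translation": [-0.05,-0.22,0],"twist": 0,"hand": 0},{"translation": [0,0,0],"twist": 0,"hand": 0},{"translation": [0,0,0],"twist": 0,"hand": 0}]}}

```text
time: 30.6
tool_pos: [0.6461, 0.0327, 0.1394]
tool_rot: [-0.001, 0.091, 0.996, 0.0]
contact_force: [-0.9, 0.4, -0.9]
gripper_width: 0.459
grasp_force: 60.6
```

```bash
python3 - <<'E'
from h import *
from pl import plan
k=get_calibration("wrist"); im=grab_frame("wrist"); cv2.imwrite("pics/w6.png",im[:,:,::-1])
for r in regions_of("wrist","square_holder")[:2]:
    m=r["pixels"]; f=fit("square_holder",[(k,m)],(.648,.007)); print(r["score"],m.sum(),f.x,f.fun)
plan((.6485,.007,.14,1.39,20))
E
```

```text
0.8 4320 [0.65097095 0.00591132 1.39114746] 0.2941099311483589
t 30.7 at [0.6463 0.034  0.1397] psi 1.391 tilt [ 0.001  0.    -1.   ] F [-0.3  0.4 -0.8]
  twist 0.01 x1
  move [-0.035, -0.131, -0.002] x2
```

View pics/w6.png

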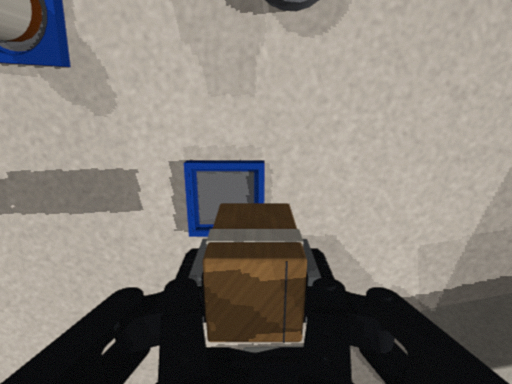

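The square holder is at (225,198), parallel to the carton, with 27 mm to go. I finish the approach and lower.

Emit:
{"op": "apply_moves", "data": {"targets": [{"translation": [-0.035,-0.135,0],"twist": 0,"hand": 0},{"translation": [-0.035,-0.135,0],"twist": 0,"hand": 0},{"translation": [0,0,0],"twist": 0,"hand": 0},{"translation": [0,0,0],"twist": 0,"hand": 0}]}}

```text
time: 31.1
tool_pos: [0.6489, 0.0052, 0.1403]
tool_rot: [0.0, 0.091, 0.996, 0.0]
contact_force: [-0.0, 0.1, -0.8]
gripper_width: 0.465
grasp_force: 60.7
```

Emit:
{"op": "apply_moves", "data": {"targets": [{"translation": [0,0,0.15],"twist": 0,"hand": 0},{"translation": [0,0,0.2],"twist": 0,"hand": 0},{"translation": [0,0,0.2],"twist": 0,"hand": 0},{"translation": [0,0,0.15],"twist": 0,"hand": 0},{"translation": [0,0,0.08],"twist": 0,"hand": 0},{"translation": [0,0,0.05],"twist": 0,"hand": 0},{"translation": [0,0,0],"twist": 0,"hand": 0}]}}

```text
time: 31.8
tool_pos: [0.6486, 0.0058, 0.0568]
tool_rot: [-0.0, 0.09, 0.996, -0.0]
contact_force: [-0.0, 0.2, -2.0]
gripper_width: 0.462
grasp_force: 60.6
```

Contact should come at a TCP height of about 0.0455.

Emit:
{"op": "apply_moves", "data": {"targets": [{"translation": [0,0,0.04],"twist": 0,"hand": 0},{"translation": [0,0,0.03],"twist": 0,"hand": 0},{"translation": [0,0,0.015],"twist": 0,"hand": 0},{"translation": [0,0,0],"twist": 0,"hand": 0}]}}

```text
time: 32.2
tool_pos: [0.6488, 0.0057, 0.0488]
tool_rot: [0.0, 0.09, 0.996, -0.0]
contact_force: [0.4, 0.4, -1.8]
gripper_width: 0.456
grasp_force: 60.6
```

Emit:
{"op": "apply_moves", "data": {"targets": [{"translation": [0,0,0.01],"twist": 0,"hand": 0},{"translation": [0,0,0],"twist": 0,"hand": 0}]}}

```text
time: 32.4
tool_pos: [0.6488, 0.0057, 0.0479]
tool_rot: [0.0, 0.09, 0.996, -0.0]
contact_force: [0.5, 0.4, -0.3]
gripper_width: 0.462
grasp_force: 60.6
```

Emit:
{"op": "apply_moves", "data": {"targets": [{"translation": [0,0,0.008],"twist": 0,"hand": 0},{"translation": [0,0,0],"twist": 0,"hand": 0}]}}

```text
time: 32.6
tool_pos: [0.6488, 0.0057, 0.0469]
tool_rot: [-0.0, 0.09, 0.996, 0.0]
contact_force: [-0.9, -0.3, -1.1]
gripper_width: 0.463
grasp_force: 60.6
```

Emit:
{"op": "apply_moves", "data": {"targets": [{"translation": [0,0,0.006],"twist": 0,"hand": 0},{"translation": [0,0,0],"twist": 0,"hand": 0}]}}

```text
time: 32.8
tool_pos: [0.6487, 0.0057, 0.0463]
tool_rot: [-0.0, 0.09, 0.996, 0.0]
contact_force: [-1.2, -0.1, -0.5]
gripper_width: 0.459
grasp_force: 60.6
```

Emit:
{"op": "apply_moves", "data": {"targets": [{"translation": [0,0,0.008],"twist": 0,"hand": 0},{"translation": [0,0,0],"twist": 0,"hand": 0}]}}

```text
time: 33.0
tool_pos: [0.6489, 0.0057, 0.0457]
tool_rot: [0.0, 0.09, 0.996, -0.0]
contact_force: [-0.7, 0.6, -0.0]
gripper_width: 0.461
grasp_force: 60.8
```

Emit:
{"op": "apply_moves", "data": {"targets": [{"translation": [0,0,0.004],"twist": 0,"hand": 0},{"translation": [0,0,0],"twist": 0,"hand": 0}]}}

```text
time: 33.2
tool_pos: [0.649, 0.0057, 0.0457]
tool_rot: [0.0, 0.09, 0.996, -0.0]
contact_force: [-1.7, -0.6, 3.4]
gripper_width: 0.464
grasp_force: 60.8
```

Emit:
{"op": "apply_moves", "data": {"targets": [{"translation": [0,0,0],"twist": 0,"hand": 0.49},{"translation": [0,0,0],"twist": 0,"hand": 0.55},{"translation": [0,0,0],"twist": 0,"hand": 0.68},{"translation": [0,0,0],"twist": 0,"hand": 0.78},{"translation": [0,0,-0.1],"twist": 0,"hand": 0.85},{"translation": [0,0,-0.3],"twist": 0,"hand": 0.9},{"translation": [0,0,-0.45],"twist": 0,"hand": 0.9},{"translation": [0,0,-0.45],"twist": 0,"hand": 0.9}]}}

```text
time: 34.0
tool_pos: [0.6482, 0.0058, 0.1766]
tool_rot: [-0.001, 0.09, 0.996, 0.0]
contact_force: [-0.1, -0.2, -0.2]
gripper_width: 0.902
grasp_force: 0.0
```

Emit:
{"op": "apply_moves", "data": {"targets": [{"translation": [0,0,-0.45],"twist": 0,"hand": 0.9},{"translation": [0,0,-0.4],"twist": 0,"hand": 0.9},{"translation": [0,0,0],"twist": 0,"hand": 0.9},{"translation": [0,0,0],"twist": 0,"hand": 0.9}]}}

```text
time: 34.4
tool_pos: [0.6495, 0.0057, 0.2628]
tool_rot: [0.002, 0.09, 0.996, -0.0]
contact_force: [-0.1, -0.0, -0.5]
gripper_width: 0.897
grasp_force: 0.0
```

```bash
python3 - <<'E'
from h import *
a=grab_frame("side")[120:310,150:380]; b=grab_frame("scene")[90:370,60:370]
f=lambda i:cv2.resize(i,(400,500*i.shape[0]//i.shape[1]*400//500),interpolation=2)
cv2.imwrite("pics/end.png",np.vstack([cv2.resize(a,(690,300*190//190),interpolation=2)])[:,:,::-1])
h=570; cv2.imwrite("pics/end.png",cv2.hconcat([cv2.resize(a,(400,330),interpolation=2),cv2.resize(b,(365,330),interpolation=2)])[:,:,::-1])
E
```

```text
(no output)
```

View pics/end.png

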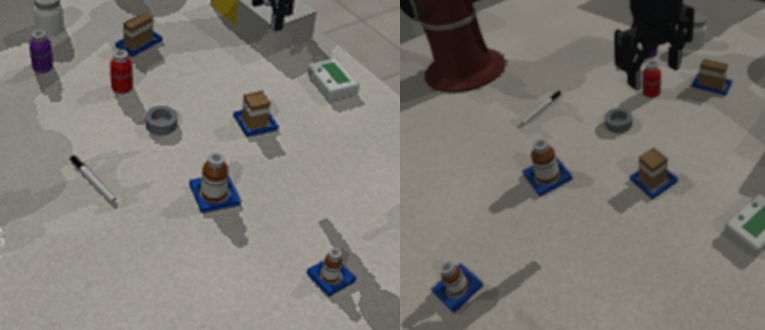

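All four things stand in their holders: left panel (138,33), (256,110), (215,180) and (332,265). The decoys, tape and jar haven't moved.

```bash
python3 -c "
from plant import *
print(job_done())"
```

```text
the job is handed in; nothing more can be done
None
```

I placed both vials and both cartons upright in their matching holders, left the tape roll, swab jar and coloured look-alikes where they were, and handed the job in at about 34.5 s; no verdict came back.

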